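# Open the pack tray and close up the battery module

## Task

Pull the battery-pack tray out of its housing by its handle, all the way to its stop. Then slide the loose cell module sideways across the tray floor towards the fixed module until the white spacer strip is sandwiched snugly between the two, modules square and side by side. Leave the tray fully out, the module and the spacer standing on the tray floor, and the other things on the bench where they are.

Things in the scene. Friction and masses are not known exactly. Their poses are not given: they have to be found in the camera images.
- cabinet: Low grey tray housing fixed to the bench, clear plastic cover, 225 (x) x 246 (y) x 68 mm high, open at the front. Origin: middle of the lower edge of its front face, on the bench. Its x axis points from the front into the housing (away from the robot, yaw up to about 15 degrees), y to its left, z up. The tray slides out along its -x.
- tray (a joint): How far the aluminium tray is out, in m: 0 shut, 0.13 at its stop; starts at 0 to 0.008. It slides with about 2.5 N of friction plus light damping (6 N per m/s), has no spring and stays where it is left.
- tray_panel (a point): Middle of the top edge of the tray's front panel, on its outer face, 60 mm above the bench; panel 12 mm thick, 242 wide. It moves with the tray; axes as the cabinet's. Behind the panel the tray is 210 mm wide inside (y -105 to +105 from this point) and 181 long; its floor is 17 mm and its side walls' tops 38 mm above the bench.
- tray_handle (a point): Centre of the tray's straight round handle bar: 12 mm thick, 110 long along the cabinet's y, axis 46 mm above the bench and 50 mm out from the front panel: 44 mm clear between bar and panel, open from above. Two 10 mm posts, 52 mm either side of the centre, join it to the panel. It moves with the tray; axes as the cabinet's.
- fixed_module (a point): The fixed cell module, strapped to the tray at its left (+y) wall: 2 x 2 lying round cells between black end holders, 68 (x) x 38 (y) x 38 mm high (43 with its straps). The point is the centre of its underside, on the tray floor, 62 mm behind the outer face of the tray's front panel. It moves with the tray; axes as the cabinet's.
- module: Loose cell module: same shape, no straps, 68 (x) x 38 (y) x 38 mm high, about 0.24 kg, on the tray floor to the right (-y) of the spacer, 20 to 60 mm from it, turned up to 7 degrees. Origin: centre of its underside; x along its length. At least 55 mm free between it and the tray's right wall. Against the spacer, its origin is 48 mm to the -y side of the fixed module's.
- spacer: White plastic spacer strip standing loose on edge on the tray floor, 64 (x) x 10 (y) x 28 mm high, 30 g, next to the right-hand face of the fixed module, 1 to 7 mm off it at the start. Origin: centre of its underside; x along its length, y through its thickness.
- cell_bin: Open blue parts bin, 160 x 110 x 70 mm, on the bench to the left. Origin: centre of its underside. Leave alone.
- multimeter: Black multimeter lying on the bench to the right, 160 x 75 x 34 mm. Origin: centre of its underside. Leave alone.
- jar: Amber glass jar with a steel lid, 64 mm across, 85 high, on the bench to the right. Origin: centre of its underside. Leave alone.
- screwdriver: Screwdriver lying on the bench to the left. Origin: underside, near its middle. Leave alone.

How it is judged (in metres and radians):
On the way, in this order (a step that is already met when the one before it is completed fails the run):
1. the tray is pulled out to its stop (at least 122 of 130 mm) (value of joint tray above 0.122 m), for 0.2 s.
2. the loose module stands closed up against the spacer and the fixed module, the tray still out (value of joint tray above 0.122 m and y of module in the frame of fixed_module between -0.0515 and -0.0455 m and x of module in the frame of fixed_module between -0.025 and 0.025 m and angle between the x axis of module and the x axis of fixed_module, either way round below 0.06 rad and angle between each of module, spacer's own z axis and vertical below 0.06 rad and z of each of module, spacer in the frame of fixed_module below 0.004 m and x of spacer in the frame of fixed_module between -0.025 and 0.025 m and y of spacer in the frame of fixed_module between -0.029 and -0.021 m), for 0.2 s.
At the end, for the whole second after the job is handed in: Tray out at least 122 mm. Both loose things upright on its floor, at rest (0.06 rad): module parallel to the fixed one (0.06 rad), centre 45.5-51.5 mm to its -y side (48 = one spacer between); spacer between them, centre 21-29 mm from the fixed one; lengthwise both within 25 mm of it (all of step 2 and linear speed of each of module, spacer below 0.01 m/s); the robot touches nothing.
It fails at once if the blue parts bin is shifted by more than 30 mm (distance of cell_bin from where it was at the start of the episode above 0.03 m).
It fails at once if the multimeter is shifted by more than 30 mm (distance of multimeter from where it was at the start of the episode above 0.03 m).
It fails at once if the jar is shifted by more than 30 mm (distance of jar from where it was at the start of the episode above 0.03 m).
It fails at once if the screwdriver is shifted by more than 30 mm (distance of screwdriver from where it was at the start of the episode above 0.03 m).
It fails at once if the loose module is tipped by more than 0.5 rad (angle between module's own z axis and vertical above 0.5 rad).
It also fails if it takes over 45 s, if anything falls off the work surface, if the arm or the gripper's body presses on something with over 40 N, if the wrist force passes 120 N, or if a joint passes its speed limit or range.

## Robot

A 6-joint arm with a two-finger parallel gripper is mounted at the origin on the work surface. World frame = base frame: x ahead of the robot, y to its left, z up, the work surface at z = 0. Lengths are in m, angles in degrees, forces in N, time in s.
With the tool pointing down it reaches from about 0.35 to 0.875 m from the base axis. Payload 4.2 kg.
Tool frame: the origin (TCP) lies midway between the tips of the shut fingers; the grasp point (between the pads) lies 19 mm behind it; z points along the fingers, y is the line along which they close (so a half turn about z gives the same grasp; the last joint's range is limited). The gripper opens to 85 mm and grips with 20 to 120 N. Pads are 22 mm wide; open, the fingers measure 114 mm over their backs; the gripper's body (76 mm by 85 mm) begins 54 mm behind the grasp point. The pads swing forward as they close: fully open they stand 13 mm farther back than shut.
Start: joints at [83.342, 22.042, 0.453, 0, -68.411, -14.817], TCP at [0.229, 0.582, 0.231] pointing down, gripper open.
Joint ranges: [-179.83, 179.83], [-69.29, 118.12], [-61.27, 80.66], [-181.25, 117.63], [-171.15, -9.14], [-177.46, 177.46]. Speed limits (degrees/s): [159.86, 159.86, 180, 180, 180, 180].

## Interface

Orientations are given as [roll, pitch, yaw] about the fixed x, y, z axes, in that order (R = Rz(yaw) Ry(pitch) Rx(roll)).
In Python, from rig import arm, eyes, ticket gives the robot as it stands.
- The arm moves only by the tool drive_tool, never from a script. Its arguments are lists of equal length, an entry for each row: "gripper": the finger opening in m, from 0 to 0.0854; "xyz": the shift along the tool's x, y, z in m, a list of three; "turn": the turn, a rotation vector about the tool's x, y, z in rad, a list of three. A call has 1 to 20 rows; each row is the pose to reach, as a shift and turn from the pose commanded when the call began, along the tool's axes at that moment; what a row does not reach only later rows make up. A row lasts 1/10 s, in which the tool goes at most 50 mm and 8.59 degrees, less where a joint would pass 70% of its speed; a pose out of reach is approached as far as the arm can. A call with a gripper value outside its range is refused whole. The fingers move at their own pace and stop on an object; "force" is the grip in N (left out, the last holds). Time passes only in rows, so rows that repeat a pose let the fingers close. It gives the time, the measured TCP pose, the force, the opening and the grip force at its end, in the units of the state.
- arm.read_state(): the state, without advancing time (a new reading comes with each control period).
- eyes.get_image(name): name is "scene" or "top" or "wrist"; returns the picture (384x512x3 uint8, red, green, blue); there is no depth.
- eyes.calibration(name): a dict with "intrinsics" (3x3 intrinsics, pixels), "xyz" and "attitude" of the camera in the world. Camera axes: x right, y down, z forward; pixel columns grow to the right and rows downward; lengths in m; the calibration is good to about 2 mm. A picture is of the moment at which its call begins: read the wrist's pose just before it. calibration takes no time and is no camera call; for the wrist camera it gives the pose at the moment of the call.
- ticket.job_done(): hands the job in; it is judged then, once.
The state is a dict: "t": time; "q": joint angles; "joint_vel": joint speeds; "tau": joint torques, N m; "position": TCP position; "tcp_rot": TCP orientation; "wrist_force": force on the tool from outside, world axes, zero at the start; "wrist_torque": the same for the moment, N m; "finger_gap": finger opening in m; "grasp_force": force on a finger pad.
Only numpy, scipy, OpenCV 4.12 (cv2) and the standard library are available. Lean on these libraries where they do the work, as an engineer would, in place of code of your own. Each camera call takes 0.05 s, during which the arm holds its last target. There are 200 camera calls.

## Working session

There is one attempt and no reset: what is moved stays moved. The work goes in short steps, Python scripts to look and compute and a tool call to move; the robot and the scene stay as the last step left them, time stands still between calls to the robot, and variables do not carry over. Pictures are saved under pics/ and viewed, at most 10 in all, crops included, and the job is handed in when it is done.

Besides the shell and the picture viewer there is one more tool, called after "Request:" by a JSON object that holds its "method" and its "body". drive_tool: Moves the arm, as the interface text tells. Its arguments: {"type":"object","properties":{"gripper":{"type":"array"},"xyz":{"type":"array"},"turn":{"type":"array"},"force":{"type":"number"}},"required":["gripper","xyz","turn"]}

```bash
mkdir -p pics; python3 - <<'E'
from rig import arm,eyes
import cv2
s=arm.read_state();print(s['position'],s['tcp_rot'],s['t'],s['finger_gap'])
for n in('scene','top'):
    c=eyes.calibration(n);print(n,c)
    cv2.imwrite(f'pics/{n}0.png',cv2.cvtColor(eyes.get_image(n),cv2.COLOR_RGB2BGR))
E
```

```text
[0.22854389 0.58107044 0.23019203] [ 1.79873153e+02 -3.29913125e-03 -2.14838509e+01] 0.0 0.08513456103834434
scene {'intrinsics': array([[440.11521218,   0.        , 257.90571462],
       [  0.        , 440.11521218, 189.66879167],
       [  0.        ,   0.        ,   1.        ]]), 'xyz': array([1.23294196, 0.52655616, 1.05827947]), 'attitude': array([-139.07332126,   -1.00059409,  128.69492604])}
top {'intrinsics': array([[487.24986008,   0.        , 257.31112893],
       [  0.        , 487.24986008, 190.43711971],
       [  0.        ,   0.        ,   1.        ]]), 'xyz': array([0.18577601, 0.01991393, 1.74671026]), 'attitude': array([-1.67741845e+02,  1.58314638e-01, -9.13475120e+01])}
```

View pics/top0.png

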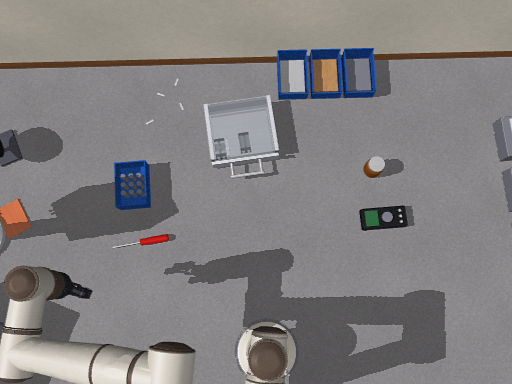

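View pics/scene0.png

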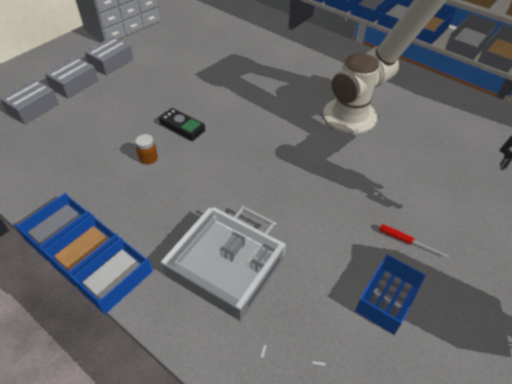

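The top view shows the housing at about (240,130), its handle bar at about (231-269,174), the modules at (220,147) and (244,142), the blue bin at (132,185) and the screwdriver at (143,242). I'll enlarge the tray for exact pixels.

```bash
cat > h.py <<'E'
import numpy as np,cv2
from scipy.spatial.transform import Rotation as R
def ray(cal,u,v,z):
    K=np.array(cal['intrinsics']);o=np.array(cal['xyz'])
    d=R.from_euler('xyz',cal['attitude'],degrees=True).apply(np.linalg.solve(K,[u,v,1.]))
    return o+d*(z-o[2])/d[2]
def proj(cal,p):
    c=R.from_euler('xyz',cal['attitude'],degrees=True).inv().apply(np.array(p)-cal['xyz'])
    x=np.array(cal['intrinsics'])@c; return x[:2]/x[2]
E
python3 - <<'E'
import cv2
a=cv2.imread('pics/top0.png')[90:185,195:290]
b=cv2.imread('pics/scene0.png')[200:315,160:290]
a=cv2.resize(a,None,fx=6,fy=6,interpolation=cv2.INTER_CUBIC)
for i in range(0,95,10):
    cv2.putText(a,str(195+i),(i*6,8),0,.3,(0,0,255));cv2.putText(a,str(90+i),(0,i*6+4),0,.3,(0,0,255))
    cv2.line(a,(i*6,10),(i*6,16),(0,0,255));cv2.line(a,(20,i*6),(26,i*6),(0,0,255))
cv2.imwrite('pics/topc.png',a)
E
```

```text
(no output)
```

View pics/topc.png

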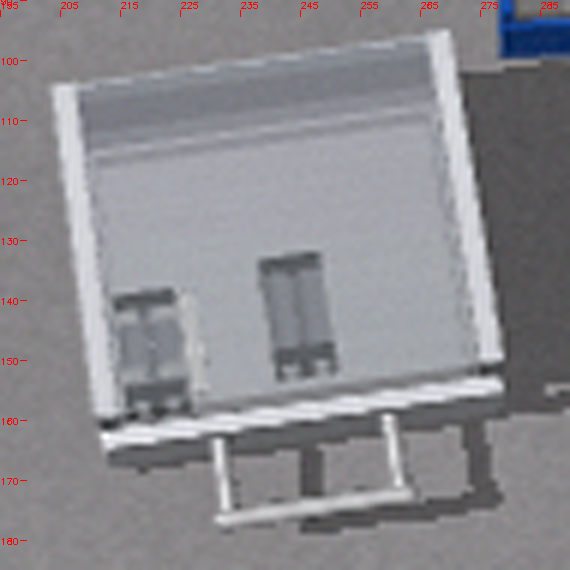

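The crop shows the bar running from about (231,176.5) to (263,172), the loose module centred at about (244.5,142), and the spacer at about x=228, close to the fixed module on the left.

```bash
python3 - <<'E'
from rig import arm,eyes
from h import *
c=eyes.calibration('top')
P=lambda u,v,z:ray(c,u,v,z)[:2].round(4)
a,b=P(231.5,176.3,.046),P(263,171.8,.046);print('bar',a,b,(a+b)/2,np.linalg.norm(a-b))
a,b=P(212.5,163.,.06),P(279,153.3,.06);d=a-b;y=np.degrees(np.arctan2(-d[0],d[1]));print('panel',a,b,(a+b)/2,np.linalg.norm(a-b),'yaw',y)
t=(a+b)/2;yr=np.radians(y);print('handle from panel',t-.05*np.array([np.cos(yr),np.sin(yr)]))
for n,u,v,z in(('module',244.5,142.3,.055),('fixed',220,147.5,.06)):print(n,P(u,v,z))
s=arm.read_state();Rt=R.from_euler('xyz',s['tcp_rot'],degrees=True).as_matrix();print(Rt.round(3),eyes.calibration('wrist'))
E
```

```text
bar [0.6095 0.1075] [ 0.6235 -0.0062] [0.6165  0.05065] 0.11455867492250423
panel [0.6568 0.1743] [ 0.6872 -0.0654] [0.672   0.05445] 0.24162005297574124 yaw 7.2279604004973015
handle from panel [0.62239733 0.04815913]
module [0.7333 0.0582]
fixed [0.7142 0.147 ]
[[ 0.931 -0.366 -0.001]
 [-0.366 -0.931 -0.002]
 [ 0.     0.002 -1.   ]] {'intrinsics': array([[285.15893638,   0.        , 247.45372294],
       [  0.        , 285.15893638, 191.24286973],
       [  0.        ,   0.        ,   1.        ]]), 'xyz': array([0.30293849, 0.55253084, 0.37338923]), 'attitude': array([ 162.0781656 ,   -0.18165347, -111.50073069])}
```

Request:
{"method": "drive_tool", "body": {"gripper": [0.045, 0.045, 0.045, 0.045, 0.045, 0.045, 0.045, 0.045, 0.045, 0.045, 0.045, 0.045, 0.045, 0.045, 0.045, 0.045, 0.045, 0.045], "xyz": [[0.558, 0.353, 0.08], [0.558, 0.353, 0.08], [0.558, 0.353, 0.08], [0.558, 0.353, 0.08], [0.558, 0.353, 0.08], [0.558, 0.353, 0.08], [0.558, 0.353, 0.08], [0.558, 0.353, 0.08], [0.558, 0.353, 0.08], [0.558, 0.353, 0.08], [0.558, 0.353, 0.08], [0.558, 0.353, 0.08], [0.558, 0.353, 0.08], [0.558, 0.353, 0.08], [0.558, 0.353, 0.08], [0.558, 0.353, 0.08], [0.558, 0.353, 0.08], [0.558, 0.353, 0.08]], "turn": [[0, 0, 1.07], [0, 0, 1.07], [0, 0, 1.07], [0, 0, 1.07], [0, 0, 1.07], [0, 0, 1.07], [0, 0, 1.07], [0, 0, 1.07], [0, 0, 1.07], [0, 0, 1.07], [0, 0, 1.07], [0, 0, 1.07], [0, 0, 1.07], [0, 0, 1.07], [0, 0, 1.07], [0, 0, 1.07], [0, 0, 1.07], [0, 0, 1.07]]}}

```text
t: 1.9
position: [0.6183, 0.0502, 0.1518]
tcp_rot: [-180.0, 0.0, -82.7]
wrist_force: [-0.0, -0.6, -0.5]
finger_gap: 0.045
grasp_force: 0.0
```

```bash
python3 - <<'E'
from rig import arm,eyes
from h import *
s=arm.read_state();print(s['t'],s['position'],s['tcp_rot'],s['finger_gap'],s['q'])
c=eyes.calibration('wrist');print(c)
im=eyes.get_image('wrist');cv2.imwrite('pics/w1.png',cv2.cvtColor(im,cv2.COLOR_RGB2BGR))
E
```

```text
1.9 [0.61829499 0.05022341 0.15184587] [-1.79969508e+02  1.08250037e-02 -8.26583705e+01] 0.044993448820007415 [ 1.95697820e+01  2.52154580e+01 -6.55971083e+00 -4.84919160e-03
 -5.81927379e+01 -1.22256007e+01]
{'intrinsics': array([[285.15893638,   0.        , 247.45372294],
       [  0.        , 285.15893638, 191.24286973],
       [  0.        ,   0.        ,   1.        ]]), 'xyz': array([ 0.62895658, -0.02816323,  0.29488282]), 'attitude': array([ 1.62094061e+02,  4.23579585e-02, -1.72674744e+02])}
```

View pics/w1.png

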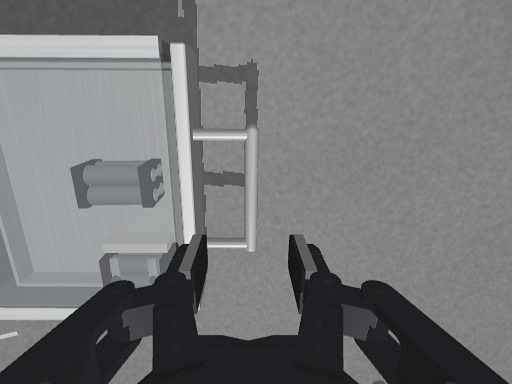

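The wrist view shows the bar upright at column 251, rows 127-250. The panel's top edge is at columns 172-190, the loose module at (118,183) and the spacer at (140,243).

```bash
python3 - <<'E'
from rig import arm,eyes
from h import *
c=eyes.calibration('wrist')
P=lambda u,v,z:ray(c,u,v,z)[:2].round(4)
a,b=P(251.5,127,.046),P(251,250,.046);print('bar',a,b,(a+b)/2,np.linalg.norm(a-b))
d=b-a;print('yaw',np.degrees(np.arctan2(-d[0],d[1])))
for n,u,v,z in(('mod rear-r',85,160,.055),('mod front-r',161,159,.055),('mod rear-l top',76,207,.055)):print(n,P(u,v,z))
E
```

```text
bar [ 0.6229 -0.0062] [0.6078 0.1113] [0.61535 0.05255] 0.11846628212280487
yaw 7.322980247974401
mod rear-r [0.7606 0.0385]
mod front-r [0.6962 0.0294]
mod rear-l top [0.7706 0.0831]
```

Request:
{"method": "drive_tool", "body": {"gripper": [0.045, 0.045, 0.045, 0.045, 0.045, 0.0, 0.0, 0.0, 0.0, 0.0, 0.0], "xyz": [[-0.002, 0.003, 0.03], [-0.002, 0.003, 0.07], [-0.002, 0.003, 0.105], [-0.002, 0.003, 0.122], [-0.002, 0.003, 0.122], [-0.002, 0.003, 0.122], [-0.002, 0.003, 0.122], [-0.002, 0.003, 0.122], [-0.002, 0.003, 0.122], [-0.002, 0.003, 0.122], [-0.002, 0.003, 0.122]], "turn": [[0, 0, 0], [0, 0, 0], [0, 0, 0], [0, 0, 0], [0, 0, 0], [0, 0, 0], [0, 0, 0], [0, 0, 0], [0, 0, 0], [0, 0, 0], [0, 0, 0]], "force": 50}}

```text
t: 3.05
position: [0.6164, 0.051, 0.0312]
tcp_rot: [-179.8, 0.0, -82.8]
wrist_force: [-1.7, 3.1, 6.4]
finger_gap: 0.0098
grasp_force: 49.1
```

Request:
{"method": "drive_tool", "body": {"gripper": [0, 0, 0, 0, 0, 0, 0, 0, 0, 0, 0, 0, 0, 0, 0, 0, 0, 0], "xyz": [[0, 0.004, 0], [0, 0.012, 0], [0, 0.022, 0], [0, 0.032, 0], [0, 0.042, 0], [0, 0.052, 0], [0, 0.062, 0], [0, 0.072, 0], [0, 0.082, 0], [0, 0.092, 0], [0, 0.102, 0], [0, 0.11, 0], [0, 0.117, 0], [0, 0.122, 0], [0, 0.126, 0], [0, 0.129, 0], [0, 0.131, 0], [0, 0.131, 0]], "turn": [[0, 0, 0], [0, 0, 0], [0, 0, 0], [0, 0, 0], [0, 0, 0], [0, 0, 0], [0, 0, 0], [0, 0, 0], [0, 0, 0], [0, 0, 0], [0, 0, 0], [0, 0, 0], [0, 0, 0], [0, 0, 0], [0, 0, 0], [0, 0, 0], [0, 0, 0], [0, 0, 0]]}}

```text
t: 4.85
position: [0.4912, 0.0357, 0.0312]
tcp_rot: [-179.2, 0.1, -82.7]
wrist_force: [10.0, 0.5, 0.4]
finger_gap: 0.0099
grasp_force: 49.0
```

Request:
{"method": "drive_tool", "body": {"gripper": [0.045, 0.045, 0.045, 0.045, 0.045, 0.045, 0.045, 0.045, 0.045, 0.03, 0.03, 0.03, 0.03, 0.03, 0.03], "xyz": [[0, 0.129, 0], [0, 0.129, 0], [0, 0.129, 0], [0, 0.129, 0], [0, 0.129, -0.03], [0, 0.129, -0.07], [0, 0.129, -0.11], [0, 0.129, -0.12], [0.015, 0.09, -0.12], [0.035, 0.05, -0.12], [0.05, 0.025, -0.12], [0.053, 0.017, -0.12], [0.053, 0.017, -0.12], [0.053, 0.017, -0.12], [0.053, 0.017, -0.12]], "turn": [[0, 0, 0], [0, 0, 0], [0, 0, 0], [0, 0, 0], [0, 0, 0], [0, 0, 0], [0, 0, 0], [0, 0, 0], [0, 0, 0], [0, 0, 0], [0, 0, 0], [0, 0, 0], [0, 0, 0], [0, 0, 0], [0, 0, 0]]}}

```text
t: 6.35
position: [0.4739, -0.0206, 0.1492]
tcp_rot: [179.9, 0.0, -82.7]
wrist_force: [-1.4, 0.8, -0.2]
finger_gap: 0.0299
grasp_force: 0.0
```

I made a mistake in that call. Rows count from the pose at the call's start, so my 0.129 entries pulled outward again while the fingers were still around the bar. I'll check what that did.

```bash
python3 - <<'E'
from rig import arm,eyes
from h import *
s=arm.read_state();print(s['t'],s['position'],s['tcp_rot'],s['finger_gap'],s['wrist_force'])
a=eyes.get_image('top')[90:250,130:300];a=cv2.resize(a,None,fx=3,fy=3,interpolation=cv2.INTER_CUBIC)
w=eyes.get_image('wrist');w=cv2.resize(w,(512*480//384*8//10,384))
m=np.zeros((480,510+w.shape[1]-222,3),np.uint8);m[:,:510]=a;m[:384,510:]=w[:,:m.shape[1]-510]
m=m[:,:800];print(m.shape,w.shape)
cv2.imwrite('pics/chk.png',cv2.cvtColor(m,cv2.COLOR_RGB2BGR))
cv2.imwrite('pics/w2.png',cv2.cvtColor(eyes.get_image('wrist'),cv2.COLOR_RGB2BGR))
E
```

```text
6.35 [ 0.47387561 -0.0205546   0.14921861] [ 1.79938934e+02  6.85028220e-03 -8.27430329e+01] 0.029892615863970504 [-1.3870492   0.77057394 -0.19078152]
(480, 800, 3) (384, 512, 3)
```

View pics/chk.png

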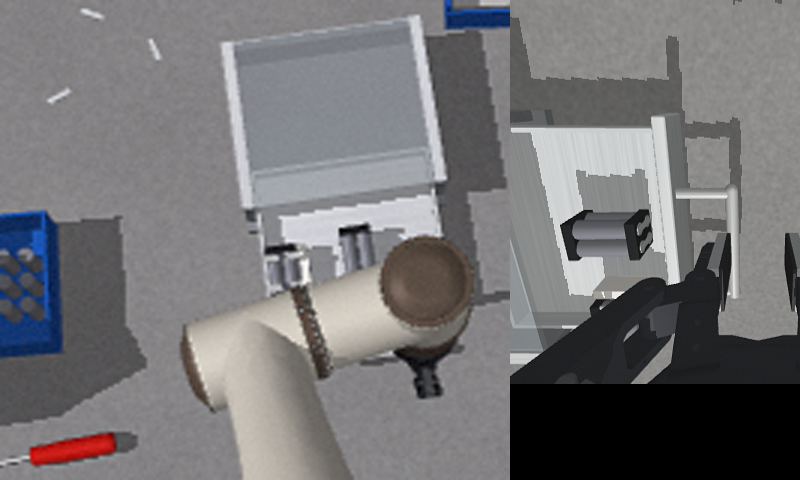

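The tray is out, and both modules and the spacer are still standing. In the wrist part the module is at about (605,235) and the spacer at about (622,287). Next I'll enlarge that area to measure it.

```bash
python3 - <<'E'
import cv2
a=cv2.imread('pics/w2.png')[100:330,0:250]
a=cv2.resize(a,None,fx=2.6,fy=2.6,interpolation=cv2.INTER_CUBIC);f=2.6
for i in range(0,250,20):
    cv2.putText(a,str(i),(int(i*f),8),0,.3,(0,0,255));cv2.putText(a,str(100+i),(0,int(i*f)+4),0,.3,(0,0,255))
    cv2.line(a,(int(i*f),10),(int(i*f),16),(0,0,255),1);cv2.line(a,(20,int(i*f)),(26,int(i*f)),(0,0,255),1)
cv2.imwrite('pics/w2c.png',a)
E
```

```text
(no output)
```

View pics/w2c.png

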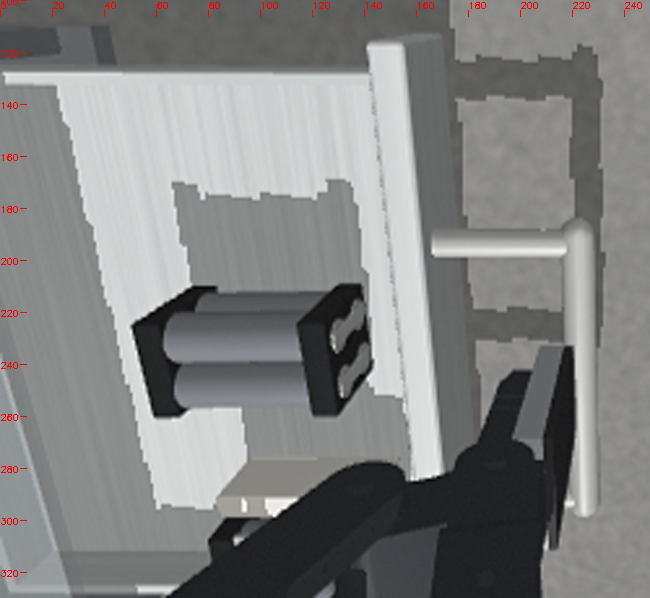

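```bash
python3 - <<'E'
from rig import arm,eyes
from h import *
c=eyes.calibration('wrist');s=arm.read_state()
P=lambda u,v,z:ray(c,u,v,z)[:2]
a,b=P(155.8,116,.06),P(170.4,280.8,.06);d=b-a;print('panel',a,b,'yaw',np.degrees(np.arctan2(-d[0],d[1])))
e=P(222.3,186,.046);print('bar -y end',e)
y=np.radians(7.25);cx=np.array([np.cos(y),np.sin(y)]);cy=np.array([-cx[1],cx[0]])
print('tray pt from end', h0:=e+.055*cy+.05*cx)
fx=h0+.062*cx
m=[P(51.2,225,.055),P(58.8,260.4,.055),P(126,224,.055),P(130.8,259,.055)]
T=R.from_euler('xyz',s['tcp_rot'],degrees=True).as_matrix()
for q in m+[P(139,209.6,.017),P(75,209.6,.017),P(90,283,.045)]:
    r=q-h0;print('panel frame x,y',(r@cx).round(4),(r@cy).round(4),'world',q.round(4))
mc=np.mean(m,0);r=mc-h0;print('centre',mc,r@cx,r@cy)
for off in(.045,):
    t=mc-off*cy;t=np.append(t,.1)-s['position'];print('tool shift to',mc-off*cy,T.T@t)
E
```

```text
panel [ 0.55560752 -0.07707298] [0.53747677 0.07413769] yaw 6.83734385681112
bar -y end [ 0.49848855 -0.02183031]
tray pt from end [0.54114785 0.03903991]
panel frame x,y 0.106 -0.0206 world [0.6489 0.032 ]
panel frame x,y 0.1066 0.0162 world [0.6448 0.0685]
panel frame x,y 0.0378 -0.0216 world [0.5813 0.0224]
panel frame x,y 0.0379 0.0147 world [0.5769 0.0584]
panel frame x,y 0.0398 -0.0206 world [0.5832 0.0236]
panel frame x,y 0.1062 -0.0206 world [0.6491 0.032 ]
panel frame x,y 0.0877 0.0486 world [0.622  0.0983]
centre [0.61300594 0.04532581] 0.07207685787482726 -0.0028327733305600106
tool shift to [0.6186849  0.00068558] [-0.0026868  -0.14552599  0.04963148]
```

Request:
{"method": "drive_tool", "body": {"gripper": [0.03, 0.03, 0.03, 0.03, 0.03, 0.03, 0.03, 0.03, 0.03, 0.03, 0.03, 0.03, 0.03, 0.03], "xyz": [[-0.003, -0.03, 0], [-0.003, -0.07, 0], [-0.003, -0.11, 0], [-0.003, -0.135, 0], [-0.003, -0.145, 0], [-0.003, -0.145, 0], [-0.003, -0.145, 0.03], [-0.003, -0.145, 0.06], [-0.003, -0.145, 0.09], [-0.003, -0.145, 0.11], [-0.003, -0.145, 0.12], [-0.003, -0.145, 0.125], [-0.003, -0.145, 0.127], [-0.003, -0.145, 0.127]], "turn": [[0, 0, 0], [0, 0, 0], [0, 0, 0], [0, 0, 0], [0, 0, 0], [0, 0, 0], [0, 0, 0], [0, 0, 0], [0, 0, 0], [0, 0, 0], [0, 0, 0], [0, 0, 0], [0, 0, 0], [0, 0, 0]]}}

```text
t: 7.9
position: [0.6193, 0.0006, 0.0233]
tcp_rot: [-179.9, 0.0, -82.8]
wrist_force: [0.4, 0.3, -0.1]
finger_gap: 0.0298
grasp_force: 0.0
```

Request:
{"method": "drive_tool", "body": {"gripper": [0.03, 0.03, 0.03, 0.03, 0.03, 0.03, 0.03, 0.03, 0.03, 0.03, 0.03, 0.03, 0.03, 0.03, 0.03, 0.03], "xyz": [[-0.004, 0, 0], [-0.008, 0, 0], [-0.011, 0, 0], [-0.014, 0, 0], [-0.017, 0, 0], [-0.02, 0, 0], [-0.023, 0, 0], [-0.026, 0, 0], [-0.029, 0, 0], [-0.032, 0, 0], [-0.035, 0, 0], [-0.038, 0, 0], [-0.041, 0, 0], [-0.043, 0, 0], [-0.045, 0, 0], [-0.045, 0, 0]], "turn": [[0, 0, 0], [0, 0, 0], [0, 0, 0], [0, 0, 0], [0, 0, 0], [0, 0, 0], [0, 0, 0], [0, 0, 0], [0, 0, 0], [0, 0, 0], [0, 0, 0], [0, 0, 0], [0, 0, 0], [0, 0, 0], [0, 0, 0], [0, 0, 0]]}}

```text
t: 9.5
position: [0.6133, 0.0455, 0.0223]
tcp_rot: [-180.0, 0.0, -82.8]
wrist_force: [1.2, -1.9, 2.1]
finger_gap: 0.0299
grasp_force: 1.2
```

```bash
python3 - <<'E'
from rig import arm,eyes
from h import *
s=arm.read_state();print(s['t'],s['position'],s['wrist_force'])
cv2.imwrite('pics/w3.png',cv2.cvtColor(eyes.get_image('wrist'),cv2.COLOR_RGB2BGR))
b=cv2.imread('pics/w3.png')
t=eyes.get_image('scene')[170:300,170:300];t=cv2.resize(cv2.cvtColor(t,cv2.COLOR_RGB2BGR),(384,384),interpolation=cv2.INTER_CUBIC)
cv2.imwrite('pics/c3.png',np.hstack([b[:,:416],t]))
E
```

```text
9.5 [0.61328656 0.04546467 0.0223024 ] [ 1.23749779 -1.9002601   2.07010067]
```

View pics/c3.png

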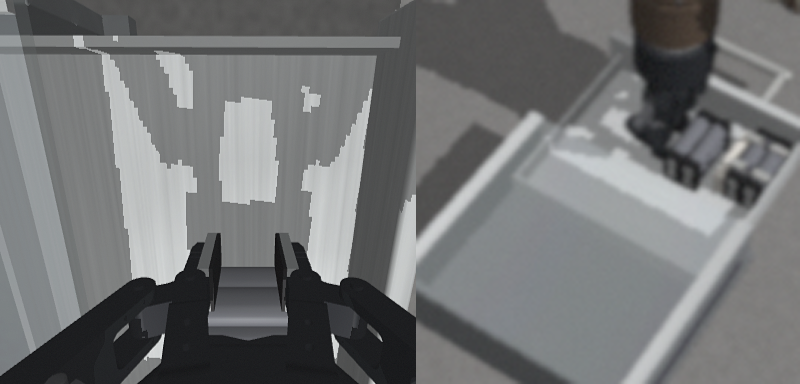

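Both fingers are flat on the module, and the scene view shows the spacer (740,150) with a small gap left on the module's side. I'll creep on and watch the force.

Request:
{"method": "drive_tool", "body": {"gripper": [0.03, 0.03, 0.03, 0.03, 0.03, 0.03, 0.03, 0.03], "xyz": [[-0.001, 0, 0], [-0.002, 0, 0], [-0.003, 0, 0], [-0.004, 0, 0], [-0.005, 0, 0], [-0.006, 0, 0], [-0.007, 0, 0], [-0.007, 0, 0]], "turn": [[0, 0, 0], [0, 0, 0], [0, 0, 0], [0, 0, 0], [0, 0, 0], [0, 0, 0], [0, 0, 0], [0, 0, 0]]}}

```text
t: 10.4
position: [0.6121, 0.0523, 0.0221]
tcp_rot: [180.0, 0.0, -82.8]
wrist_force: [-0.1, -0.6, -0.0]
finger_gap: 0.03
grasp_force: 0.4
```

Request:
{"method": "drive_tool", "body": {"gripper": [0.03, 0.03, 0.03, 0.03], "xyz": [[-0.001, 0, 0], [-0.002, 0, 0], [-0.003, 0, 0], [-0.003, 0, 0]], "turn": [[0, 0, 0], [0, 0, 0], [0, 0, 0], [0, 0, 0]]}}

```text
t: 10.8
position: [0.6118, 0.0553, 0.0222]
tcp_rot: [180.0, 0.0, -82.8]
wrist_force: [0.8, -1.0, -0.3]
finger_gap: 0.0301
grasp_force: 0.2
```

Request:
{"method": "drive_tool", "body": {"gripper": [0.03, 0.03, 0.03, 0.03], "xyz": [[-0.001, 0, 0], [-0.002, 0, 0], [-0.003, 0, 0], [-0.003, 0, 0]], "turn": [[0, 0, 0], [0, 0, 0], [0, 0, 0], [0, 0, 0]]}}

```text
t: 11.2
position: [0.6116, 0.0581, 0.0223]
tcp_rot: [180.0, 0.0, -82.8]
wrist_force: [-0.9, -0.7, -0.4]
finger_gap: 0.0299
grasp_force: 0.3
```

Request:
{"method": "drive_tool", "body": {"gripper": [0.03, 0.03, 0.03], "xyz": [[-0.001, 0, 0], [-0.002, 0, 0], [-0.002, 0, 0]], "turn": [[0, 0, 0], [0, 0, 0], [0, 0, 0]]}}

```text
t: 11.5
position: [0.6113, 0.0594, 0.0223]
tcp_rot: [180.0, -0.0, -82.8]
wrist_force: [1.3, -4.6, -0.0]
finger_gap: 0.03
grasp_force: 2.1
```

Request:
{"method": "drive_tool", "body": {"gripper": [0.03, 0.03, 0.03, 0.03], "xyz": [[-0.001, 0, 0], [-0.002, 0, 0], [-0.002, 0, 0], [-0.002, 0, 0]], "turn": [[0, 0, 0], [0, 0, 0], [0, 0, 0], [0, 0, 0]]}}

```text
t: 11.9
position: [0.6112, 0.0595, 0.0224]
tcp_rot: [179.9, -0.1, -82.8]
wrist_force: [2.5, -10.9, -0.5]
finger_gap: 0.03
grasp_force: 5.7
```

It is firm against the stack: no more travel, and the force has risen to 11 N. I'll back off, lift and check.

Request:
{"method": "drive_tool", "body": {"gripper": [0.03, 0.03, 0.03, 0.03, 0.03, 0.03, 0.03, 0.03, 0.03, 0.03, 0.03, 0.03, 0.03], "xyz": [[0.002, 0, 0], [0.004, 0, 0], [0.008, 0, 0], [0.014, 0, 0], [0.02, 0, 0], [0.03, 0, 0], [0.03, 0, -0.03], [0.03, 0, -0.07], [0.03, 0, -0.11], [0.06, 0, -0.15], [0.09, 0, -0.19], [0.1, 0, -0.21], [0.1, 0, -0.21]], "turn": [[0, 0, 0], [0, 0, 0], [0, 0, 0], [0, 0, 0], [0, 0, 0], [0, 0, 0], [0, 0, 0], [0, 0, 0], [0, 0, 0], [0, 0, 0], [0, 0, 0], [0, 0, 0], [0, 0, 0]]}}

```text
t: 13.2
position: [0.6255, -0.0394, 0.2368]
tcp_rot: [-179.5, -0.0, -82.9]
wrist_force: [-0.8, 0.1, 0.1]
finger_gap: 0.0302
grasp_force: 0.0
```

```bash
python3 - <<'E'
from rig import arm,eyes
from h import *
s=arm.read_state();print(s['t'],s['position'],s['wrist_force'])
b=cv2.cvtColor(eyes.get_image('wrist'),cv2.COLOR_RGB2BGR)
t=cv2.cvtColor(eyes.get_image('scene'),cv2.COLOR_RGB2BGR)[150:280,200:310]
cv2.imwrite('pics/c4.png',np.hstack([b,cv2.resize(t,(288,384),interpolation=cv2.INTER_CUBIC)]))
E
```

```text
13.2 [ 0.62548288 -0.03938739  0.23675678] [-0.75877153  0.14772919  0.14615357]
```

View pics/c4.png

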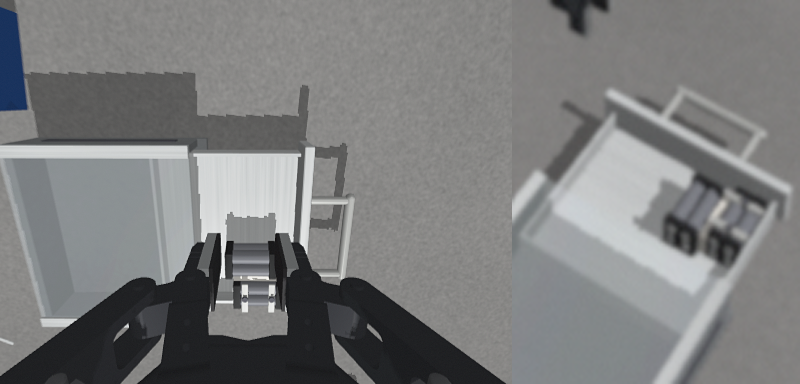

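The wrist view shows module, spacer and fixed module closed up side by side at (250,262), (255,279) and (258,296). They look square, the tray is out and the gripper is clear, so I'm handing in.

```bash
python3 -c "
from rig import ticket
print(ticket.job_done())"
```

```text
the job is handed in; nothing more can be done
None
```

I pulled the tray out to its stop, slid the loose module up so the spacer sits snugly between the two modules, and handed the job in at about 13 s; no verdict came back. One slip: I pulled outward again on the handle while letting go, with no visible effect, but I have no reading of the peak force.

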